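# Check that a brake lever stops short of the bar

### The arm

A 6-joint arm with a two-finger parallel gripper is mounted at the origin on a cart in front of the work surface, level with it; the furniture and walls round the work are solid. World frame = base frame: x ahead of the robot, y to its left, z up, the work surface at z = 0. Lengths are in mm, angles in rad, forces in N, time in s.
With the tool pointing down it reaches from about 375 to 750 mm from the base axis. Payload 9 kg.
Tool frame: the origin (TCP) lies where the fingers leave the gripper's body, on its centre line; the fingertips stand 73 mm ahead of it and the grasp point (between the pads) lies 54 mm ahead of it; z points along the fingers, y is the line along which they close (so a half turn about z gives the same grasp; the last joint's range is limited). The gripper opens to 85 mm and grips with 20 to 120 N. Pads are 22 mm wide; open, the fingers measure 114 mm over their backs; the gripper's body (76 mm by 85 mm) begins 54 mm behind the grasp point. The pads swing forward as they close: fully open they stand 13 mm farther back than shut.
Start: joints at [0.992, 0.104, 0.097, 1.564, 0, 1.353], TCP at [211.816, 561.393, 303.931] pointing down, gripper open.
Joint ranges: [-2.99, 2.99], [-0.84, 1.86], [-1.1, 1.16], [-1.84, 2.11], [-1.51, 1.56], [-3.14, 3.14]. Speed limits (rad/s): [2.22, 2.22, 2.57, 3.14, 3.14, 3.14].

### API

Orientations are given as a unit quaternion [w, x, y, z].
In Python, from bench import robot gives the robot as it stands.
- The arm moves only by the tool send_rows, never from a script. Its argument "targets" is a list of rows, each an object with "offset": the shift along the tool's x, y, z in cm, a list of three; "roll": the turn about the tool's z in degrees; "claw": the opening, from 0 (shut) to 1 (fully open). In form: [{"offset": [dx, dy, dz], "roll": roll, "claw": claw}, ...]. A call has 1 to 20 rows; each row is the pose to reach, as a shift and turn from the pose commanded when the call began, along the tool's axes at that moment; what a row does not reach only later rows make up. A row lasts 1/8 s, in which the tool goes at most 62.5 mm and 10.7 degrees, less where a joint would pass 70% of its speed; a pose out of reach is approached as far as the arm can. A call with a gripper value outside its range is refused whole. The fingers move at their own pace and stop on an object; the grip force is fixed at half the most. Time passes only in rows, so rows that repeat a pose let the fingers close. It gives the time, the measured TCP pose, the force, the opening and the grip force at its end, in the units of the state.
- robot.state(): the state, without advancing time (a new reading comes with each control period).
- robot.camera(name): name is "side" or "top" or "wrist"; returns (picture, depth): 400x640x3 uint8, red, green, blue; 400x640 float32, mm along the optical axis (not along the pixel's ray), 0 where there is no reading.
- robot.camera_model(name): a dict with "K" (3x3 intrinsics, pixels), "k1" (the pictures are not rectified: a ray, as slopes to the right and down, at radius r is drawn at 1 + k1 r^2 times it, then the intrinsics apply), "eye" and "rotation" of the camera in the world. Camera axes: x right, y up, looking along -z (the intrinsics and any distortion apply to the point x, -y, -z); pixel columns grow to the right and rows downward; lengths in mm; the calibration is good to about 2 mm. A picture is of the moment at which its call begins: read the wrist's pose just before it. camera_model takes no time and is no camera call; for the wrist camera it gives the pose at the moment of the call.
- robot.hand_in(): hands the job in; it is judged then, once.
Trained networks look in the newest picture that a camera, given by its name, has taken for a name from the list of things; names that differ only in an ending like _2 or _b are one class to them, and where a whole thing is asked for, a point or a joint stands for the part that bears it (a point fixed in the world has none). Each returns a list of dicts, best first, with "confidence" (0 to 1); they miss things now and then, are a little off and sometimes report something else, mostly with a low value. They report only what shows in the picture. A call takes as long as a camera call.
- robot.regions_of(camera, label): "mask" (400x640 bool, what is visible of it) and "extent" ([centre column, centre row, width, height] in pixels, round what is visible of it).
The state is a dict: "t": time; "joints": joint angles; "qvel": joint speeds; "effort": joint torques, N m; "ee_pos": TCP position; "tool_rot": TCP orientation; "force": force on the tool from outside, world axes, zero at the start; "ft_torque": the same for the moment, N m; "grip_width": opening from 0.0 (shut) to 1.0 (fully open); "finger_force": force on a finger pad.
Only numpy, scipy, OpenCV 4.12 (cv2) and the standard library are available. Lean on these libraries where they do the work, as an engineer would, in place of code of your own. Each camera call takes 0.05 s, during which the arm holds its last target. There are 200 camera calls.

### The job

Check the scooter brake lever on the stand with the red reservoir cap: with the outside of your fingers (no gripping, nothing put between lever and bar) press it in towards the bar until it meets its stop and hold it a moment, let it spring fully back out, then press it in to its stop again and finish while still holding it there, firmly but without forcing it, so that the gap to the bar can be measured. Leave the blue-capped stand and everything else on the bench alone.

Things in the scene. Friction and masses are not known exactly. Their poses are not given: they have to be found in the camera images.
- stand_red: Lever stand with the red reservoir cap, fixed to the bench. Base 100 x 90 mm; level handlebar stub (grey ribbed grip 31 mm thick) along its y from -80 to +89 mm, centre 90 mm up. The red cap, over y = -62 mm, is the highest part (124 mm). Origin: middle of the post at bench height; +x from lever to bar, z up. The lever stands out on the -x side, its red ball tip 84 mm from the bar's centre line.
- stand_blue: Lever stand with the blue reservoir cap, fixed to the bench. Base 100 x 90 mm; level handlebar stub (grey ribbed grip 31 mm thick) along its y from -80 to +89 mm, centre 90 mm up. The blue cap, over y = -62 mm, is the highest part (124 mm). Origin: middle of the post at bench height; +x from lever to bar, z up. The lever stands out on the -x side, its blue ball tip 84 mm from the bar's centre line. Not to be touched.
- bar_red: The handlebar stub with its grey ribbed grip on the red stand; same origin and axes as stand_red. Fixed; not to be touched by the fingers.
- blade_red: Outer half of the red stand's lever blade: 16 mm high, 7 to 107 mm along its +y, then a red 16 mm ball at 112 mm. Origin on the upright pivot, 90 mm above the bench, at (-40, -50) mm in the stand's frame; turns with the lever. Its x points square through the blade to the bar; outer face at x = -6 mm. At rest it is turned 0.40 rad counter-clockwise (from above) from the stand.
- inner_red: Inner (bar side) half of the same blade, a dark strip 5 mm thick; its inner face lies at x = +5 mm. Same origin and axes as blade_red. Not to be touched.
- press_red (a point): Point on the outer face of the red stand's lever, 78 mm from the pivot, 90 mm above the bench, where fingers press; it moves with the lever. Its axes are those of blade_red: push along +x. Nothing stands higher than 124 mm near it; below it there is 74 mm of free air.
- lever_red (a joint): Angle of the red stand's lever about its upright pivot, rad: 0 = fully out (rest), 0.32 = against its stop. It turns clockwise seen from above. A spring pushes it back out: at the press point about 3 N to start it and 7 N at the stop. At the stop about 25 mm stay free between lever tip and grip.
- lever_blue (a joint): Same for the blue stand's lever; must stay at 0.
- cell_block: Black and copper block battery lying down, 27x47x18 mm, loose bystander; origin under its centre.
- side_cutters: Side cutters with teal grips lying open, 122x83x15 mm, loose bystander; origin under the centre.
- marker_pen: White marker pen with blue cap, 17x135x16 mm, lying along its y, loose bystander.
- blue_screwdriver: Screwdriver with blue handle, 19x134x17 mm, lying along its y, loose bystander.
- wick_reel: Small flat teal reel of copper braid, 42x76x10 mm, lying flat, loose bystander.
- circuit_board: Small green circuit board with parts on it, 46x62x13 mm, loose bystander.

How it is judged:
By the outcome, as a careful person would: the job done as asked, in the order asked, and still so for the second after the job is handed in, while the arm keeps its last pose, push and grip.
It also fails if it takes over 48 s, if anything falls off the work surface, if the arm or the gripper's body presses on something with over 40 N, if the wrist force passes 120 N, or if a joint passes its speed limit or range.

## Working session

There is one attempt and no reset: what is moved stays moved. The work goes in short steps, Python scripts to look and compute and a tool call to move; the robot and the scene stay as the last step left them, time stands still between calls to the robot, and variables do not carry over. Pictures are saved under pics/ and viewed, at most 10 in all, crops included, and the job is handed in when it is done.

Besides the shell and the picture viewer there is one more tool, called after "Emit:" as name(argument=value, ...), one argument or row to a line, values as JSON. send_rows: Moves the arm, as the interface text tells. Its arguments: {"type":"object","properties":{"targets":{"type":"array","items":{"type":"object","properties":{"offset":{"type":"array","items":{"type":"number"}},"roll":{"type":"number"},"claw":{"type":"number"}}}}},"required":["targets"]}

```bash
mkdir -p pics; cat > h.py <<'E'
import numpy as np,cv2
from bench import robot
def world(cam,uv,depth,m=None):
    m=m or robot.camera_model(cam);K=np.array(m["K"],float);k1=m["k1"]
    uv=np.atleast_2d(uv).astype(float);d=np.array([(u-K[0,2])/K[0,0] for u in uv[:,0]]);e=(uv[:,1]-K[1,2])/K[1,1]
    x,y=d.copy(),e.copy()
    for _ in range(20):
        s=1+k1*(x*x+y*y);x,y=d/s,e/s
    z=np.asarray(depth,float)
    P=np.stack([x*z,-y*z,-z],1);R=np.array(m["rotation"],float)
    if R.shape==(4,):
        from scipy.spatial.transform import Rotation as Ro
        R=Ro.from_quat(R[[1,2,3,0]]).as_matrix()
    return P@R.T+np.array(m["eye"])
def cloud(cam,mask,depth,m=None):
    v,u=np.nonzero(mask&(depth>0));return world(cam,np.stack([u,v],1),depth[v,u],m)
E
python3 - <<'E'
from h import *
print(robot.state())
for c in("top","side"):
    p,d=robot.camera(c);cv2.imwrite(f"pics/{c}0.png",p[...,::-1]);m=robot.camera_model(c);print(c,m)
    for l in("stand_red","stand_blue","blade_red","bar_red","press_red"):
        for r in robot.regions_of(c,l)[:2]:
            q=cloud(c,r["mask"],d,m);print(l,round(r["confidence"],2),np.round(r["extent"]),len(q),np.round(np.median(q,0)) if len(q) else 0,np.round(q.max(0)) if len(q) else 0)
E
```

```text
{'t': 0.0, 'joints': array([ 9.92326310e-01,  1.04687240e-01,  9.64484700e-02,  1.56390977e+00,
       -6.36599764e-06,  1.35311682e+00]), 'qvel': array([ 1.30237059e-03,  1.05990508e-03,  1.50293936e-03, -3.08049605e-05,
        7.96075318e-04, -6.22999875e-05]), 'effort': array([ 1.37798324e-04, -5.56928623e+01,  5.03649080e+01,  1.68813294e-02,
       -4.71769472e-04,  3.70766065e-05]), 'ee_pos': array([211.65009203, 561.16473316, 303.11788147]), 'tool_rot': array([-2.59154591e-04,  1.79418385e-01,  9.83772629e-01, -6.24474544e-04]), 'force': array([-0.30165486,  0.22160714,  0.158629  ]), 'ft_torque': array([ 0.01402391,  0.0583331 , -0.01323072]), 'finger_force': 0.0, 'grip_width': 1.001939746419035}
top {'K': array([[363.86510715,   0.        , 317.75422509],
       [  0.        , 363.86510715, 201.57906131],
       [  0.        ,   0.        ,   1.        ]]), 'k1': -0.06609773162914442, 'eye': array([ 404.23969141,  148.81000185, 1119.98611539]), 'rotation': array([ 0.7079297 ,  0.03357306, -0.04694026, -0.70392116])}
stand_red 0.91 [333. 191.  57.  42.] 1483 [562.  87.  97.]
[... 396 characters left out ...]
294578,  497.26393642]), 'rotation': array([ 0.81747051,  0.54906584, -0.09296463, -0.14705865])}
stand_red 0.88 [345. 225.  63.  67.] 2118 [558.  64.  79.] [704. 342. 125.]
stand_red 0.31 [314. 191.  55.  57.] 1309 [564. 265.  90.] [654. 511. 125.]
stand_blue 0.65 [311. 194.  52.  59.] 1348 [562. 265.  89.] [673. 511. 125.]
stand_blue 0.62 [250. 234.  13.  14.] 171 [373. 208.  16.] [394. 252.  19.]
blade_red 0.58 [322. 211.  24.  24.] 177 [514. 105.  93.] [521. 157. 100.]
blade_red 0.23 [430. 267.  22.  22.] 268 [683. -66.  10.] [724. -23.  13.]
bar_red 0.83 [351. 213.  24.  41.] 253 [582. 120. 100.] [693. 401. 108.]
press_red 0.58 [323. 212.  26.  17.] 140 [513. 110.  93.] [520. 157.  99.]
```

```bash
python3 - <<'E'
import cv2
a=cv2.imread("pics/top0.png")[120:270,200:420];b=cv2.imread("pics/side0.png")[140:290,230:450]
cv2.imwrite("pics/v1.png",cv2.vconcat([cv2.resize(i,None,fx=2,fy=2,interpolation=3) for i in(a,b)]))
cv2.imwrite("pics/v0.png",cv2.imread("pics/top0.png"))
E
```

```text
(no output)
```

View pics/v1.png

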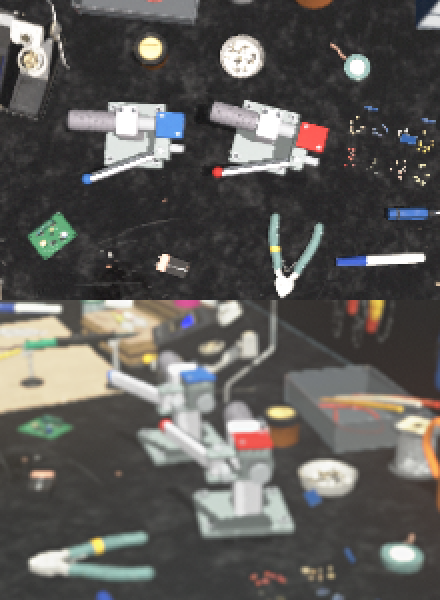

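View pics/v0.png

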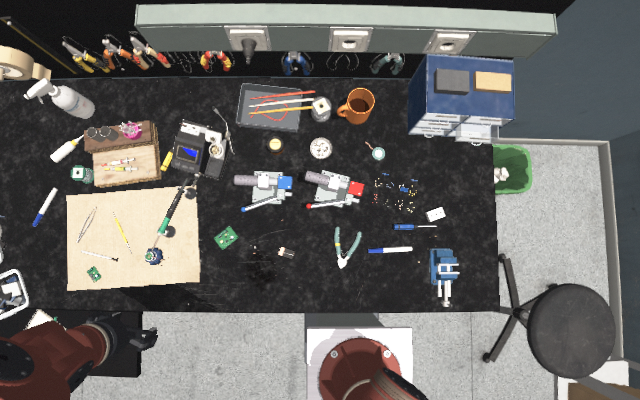

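The top view shows the red stand around (333,190), with its cap at (357,188) and its ball tip at (309,206). The blue stand is to its left at (262,190). The levers face the robot (world −x).

```bash
cat >> h.py <<'E'
def red(p):
    h=cv2.cvtColor(p,cv2.COLOR_RGB2HSV);return ((h[...,0]<8)|(h[...,0]>172))&(h[...,1]>150)&(h[...,2]>90)
E
python3 - <<'E'
from h import *
boxes={"top":((300,315,198,212),(345,368,175,200)),"side":((305,322,200,215),(340,370,200,220))}
for c in("top","side"):
    p,d=robot.camera(c);m=robot.camera_model(c);r=red(p)
    for b in boxes[c]:
        k=np.zeros_like(r);k[b[2]:b[3],b[0]:b[1]]=1;k&=r
        q=cloud(c,k,d,m);print(c,len(q),np.argwhere(k).mean(0)[::-1] if k.any() else 0,np.round(np.median(q,0),1),np.round(q.mean(0),1))
    for l in("bar_red",):
        g=robot.regions_of(c,l)
        if g:
            q=cloud(c,g[0]["mask"],d,m);q=q[(q[:,2]>92)&(q[:,2]<112)&(q[:,0]<640)]
            o=cv2.fitLine(q[:,:2].astype(np.float32),cv2.DIST_HUBER,0,.01,.01).ravel();print(c,"bar",o,np.degrees(np.arctan2(o[1],o[0])),np.ptp(q,axis=0))
    for l in ("stand_red",):
        q=cloud(c,robot.regions_of(c,l)[0]["mask"],d,m);q=q[(q[:,2]<22)&(q[:,2]>5)];print(len(q),cv2.minAreaRect(q[:,:2].astype(np.float32)))
E
```

```text
top 21 [308.19047619 205.47619048] [511.2 157.2  95.7] [510.2 156.7  95.8]
top 163 [355.82317073 188.26829268] [556.9  24.3 123.9] [557.1  23.7 117.3]
top bar [2.37222955e-01 9.71455216e-01 5.86264099e+02 1.23426216e+02] 76.2773 [ 48.19226711 119.73797012  19.21932843]
487 ((573.5625, 85.70048522949219), (89.7854995727539, 99.17249298095703), 75.5234146118164)
side 1 [310. 202.] [504.2 158.1  92.1] [504.2 158.1  92.1]
side 107 [357.02752294 209.94495413] [555.6  14.1 123.7] [556.4  18.1 122.5]
847 ((622.113525390625, 220.48715209960938), (390.89508056640625, 104.92710876464844), 70.3701400756836)
```

Emit:
send_rows(
  targets=[
    {"offset": [-39.0,-32.1,0],"roll": 69.3,"claw": 0},
    {"offset": [-39.0,-32.1,0],"roll": 69.3,"claw": 0},
    {"offset": [-39.0,-32.1,0],"roll": 69.3,"claw": 0},
    {"offset": [-39.0,-32.1,0],"roll": 69.3,"claw": 0},
    {"offset": [-39.0,-32.1,0],"roll": 69.3,"claw": 0},
    {"offset": [-39.0,-32.1,0],"roll": 69.3,"claw": 0},
    {"offset": [-39.0,-32.1,0],"roll": 69.3,"claw": 0},
    {"offset": [-39.0,-32.1,0],"roll": 69.3,"claw": 0},
    {"offset": [-39.0,-32.1,0],"roll": 69.3,"claw": 0},
    {"offset": [-39.0,-32.1,0],"roll": 69.3,"claw": 0},
    {"offset": [-39.0,-32.1,0],"roll": 69.3,"claw": 0},
    {"offset": [-39.0,-32.1,0],"roll": 69.3,"claw": 0},
    {"offset": [-39.0,-32.1,0],"roll": 69.3,"claw": 0},
    {"offset": [-39.0,-32.1,0],"roll": 69.3,"claw": 0},
    {"offset": [-39.0,-32.1,0],"roll": 69.3,"claw": 0},
    {"offset": [-39.0,-32.1,0],"roll": 69.3,"claw": 0},
  ],
)

```text
t: 2.9
ee_pos: [463.4, 123.4, 303.9]
tool_rot: [-0.0, 0.707, 0.707, 0.0]
force: [-0.5, -0.1, -0.7]
grip_width: -0.006
finger_force: 0.0
```

```bash
python3 - <<'E'
from h import *
s=robot.state();print(s["t"],s["ee_pos"],s["tool_rot"],s["joints"],s["force"],s["grip_width"])
m=robot.camera_model("wrist");p,d=robot.camera("wrist");cv2.imwrite("pics/w1.png",p[...,::-1])
n,L,st,c=cv2.connectedComponentsWithStats(red(p).astype(np.uint8))
for i in range(1,n):
    if st[i,4]>60:
        q=cloud("wrist",L==i,d,m)
        print(c[i],st[i,4],np.round(np.median(q,0),1) if len(q) else 0)
for l in("blade_red","bar_red"):
    for r in robot.regions_of("wrist",l)[:1]:
        q=cloud("wrist",r["mask"],d,m);z=np.median(q[:,2]);q=q[abs(q[:,2]-z)<15]
        print(l,r["confidence"],r["extent"],z,cv2.minAreaRect(q[:,:2].astype(np.float32)))
E
```

```text
2.9 [463.38474166 123.3816697  303.90314717] [-1.08313491e-05  7.06947643e-01  7.07265882e-01  4.09745142e-05] [-1.34807325e-02 -2.65007832e-01 -2.53792318e-01  1.58197022e+00
  7.38419162e-05  1.55686554e+00] [-0.4612185  -0.08712326 -0.68383679] -0.005755081070092477
[379.22317597 142.527897  ] 233 [509.5 157.1  95.8]
[441.82593857 288.92150171] 293 [562.6  40.4 123.5]
blade_red 0.62 [380.7, 197.5, 22.2, 129.2] 97.15551897163988 ((517.9363403320312, 108.70670318603516), (14.681010246276855, 110.20779418945312), 9.340225219726562)
bar_red 0.6 [468.0, 197.6, 84.7, 147.6] 101.44368715447132 ((583.7562255859375, 107.70993041992188), (128.5562286376953, 31.485986709594727), 76.0484619140625)
```

View pics/w1.png

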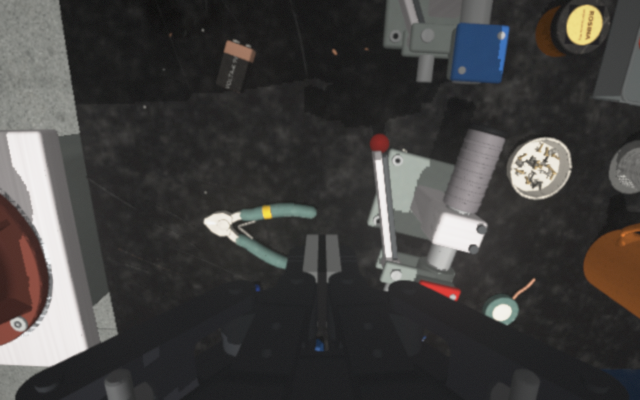

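The wrist view confirms it: ball at (379,142), which gives (509.5, 157, 96), and blade turned about 9.3° along column 385. The shut fingers at (322,255) are on the robot side of it. Descending now.

Emit:
send_rows(
  targets=[
    {"offset": [0,0,5],"roll": 0,"claw": 0},
    {"offset": [0,0,10],"roll": 0,"claw": 0},
    {"offset": [0,0,14],"roll": 0,"claw": 0},
    {"offset": [0,0,15.8],"roll": 0,"claw": 0},
    {"offset": [0,0.5,15.8],"roll": 0,"claw": 0},
    {"offset": [0,1.0,15.8],"roll": 0,"claw": 0},
    {"offset": [0,1.5,15.8],"roll": 0,"claw": 0},
    {"offset": [0,2.0,15.8],"roll": 0,"claw": 0},
    {"offset": [0,2.3,15.8],"roll": 0,"claw": 0},
    {"offset": [0,2.3,15.8],"roll": 0,"claw": 0},
  ],
)

```text
t: 4.3
ee_pos: [486.6, 123.4, 146.0]
tool_rot: [-0.0, 0.707, 0.707, 0.0]
force: [-0.2, -0.6, 1.1]
grip_width: 0.003
finger_force: 0.0
```

Emit:
send_rows(
  targets=[
    {"offset": [0,0.3,0],"roll": 0,"claw": 0},
    {"offset": [0,0.6,0],"roll": 0,"claw": 0},
    {"offset": [0,0.9,0],"roll": 0,"claw": 0},
    {"offset": [0,1.2,0],"roll": 0,"claw": 0},
    {"offset": [0,1.2,0],"roll": 0,"claw": 0},
  ],
)

```text
t: 4.92
ee_pos: [498.1, 123.6, 145.7]
tool_rot: [-0.0, 0.707, 0.707, -0.0]
force: [-2.7, 2.0, 1.1]
grip_width: -0.002
finger_force: 1.6
```

Emit:
send_rows(
  targets=[
    {"offset": [0,0.3,0],"roll": 0,"claw": 0},
    {"offset": [0,0.6,0],"roll": 0,"claw": 0},
    {"offset": [0,0.9,0],"roll": 0,"claw": 0},
    {"offset": [0,0.9,0],"roll": 0,"claw": 0},
  ],
)

```text
t: 5.42
ee_pos: [507.3, 123.6, 145.7]
tool_rot: [-0.0, 0.707, 0.707, -0.0]
force: [-4.9, 3.7, 1.0]
grip_width: -0.001
finger_force: 2.3
```

Emit:
send_rows(
  targets=[
    {"offset": [0,0.3,0],"roll": 0,"claw": 0},
    {"offset": [0,0.6,0],"roll": 0,"claw": 0},
    {"offset": [0,0.8,0],"roll": 0,"claw": 0},
    {"offset": [0,0.8,0],"roll": 0,"claw": 0},
  ],
)

```text
t: 5.92
ee_pos: [515.0, 123.8, 145.6]
tool_rot: [-0.001, 0.707, 0.707, -0.0]
force: [-6.6, 5.3, 0.9]
grip_width: 0.004
finger_force: 3.2
```

Emit:
send_rows(
  targets=[
    {"offset": [0,0.2,0],"roll": 0,"claw": 0},
    {"offset": [0,0.2,0],"roll": 0,"claw": 0},
  ],
)

```text
t: 6.18
ee_pos: [517.0, 123.7, 145.6]
tool_rot: [-0.001, 0.707, 0.707, -0.0]
force: [-6.0, 4.0, 1.5]
grip_width: -0.004
finger_force: 3.4
```

Emit:
send_rows(
  targets=[
    {"offset": [0,0.2,0],"roll": 0,"claw": 0},
    {"offset": [0,0.2,0],"roll": 0,"claw": 0},
  ],
)

```text
t: 6.42
ee_pos: [518.9, 123.7, 145.6]
tool_rot: [-0.001, 0.707, 0.707, -0.0]
force: [-6.4, 2.4, 1.4]
grip_width: -0.003
finger_force: 3.5
```

Emit:
send_rows(
  targets=[
    {"offset": [0,0.2,0],"roll": 0,"claw": 0},
    {"offset": [0,0.2,0],"roll": 0,"claw": 0},
  ],
)

```text
t: 6.68
ee_pos: [520.6, 123.6, 145.6]
tool_rot: [-0.001, 0.707, 0.707, -0.001]
force: [-8.4, 2.9, 2.2]
grip_width: -0.001
finger_force: 4.3
```

Emit:
send_rows(
  targets=[
    {"offset": [0,0.1,0],"roll": 0,"claw": 0},
    {"offset": [0,0.1,0],"roll": 0,"claw": 0},
  ],
)

```text
t: 6.92
ee_pos: [520.9, 123.6, 145.5]
tool_rot: [-0.001, 0.707, 0.707, -0.001]
force: [-12.8, 2.5, 6.0]
grip_width: -0.0
finger_force: 6.3
```

Emit:
send_rows(
  targets=[
    {"offset": [0,0.1,0],"roll": 0,"claw": 0},
    {"offset": [0,0.1,0],"roll": 0,"claw": 0},
    {"offset": [0,0.1,0],"roll": 0,"claw": 0},
    {"offset": [0,0.1,0],"roll": 0,"claw": 0},
    {"offset": [0,0.1,0],"roll": 0,"claw": 0},
    {"offset": [0,0.1,0],"roll": 0,"claw": 0},
    {"offset": [0,0.1,0],"roll": 0,"claw": 0},
    {"offset": [0,0.1,0],"roll": 0,"claw": 0},
  ],
)

```text
t: 7.92
ee_pos: [521.3, 123.6, 145.4]
tool_rot: [-0.002, 0.707, 0.707, -0.002]
force: [-16.0, 1.6, 8.5]
grip_width: 0.002
finger_force: 8.4
```

```bash
python3 - <<'E'
from h import *
s=robot.state();print(s["t"],s["ee_pos"],s["force"])
m=robot.camera_model("wrist");p,d=robot.camera("wrist");cv2.imwrite("pics/w2.png",p[...,::-1])
n,L,st,c=cv2.connectedComponentsWithStats(red(p).astype(np.uint8))
for i in range(1,n):
    if st[i,4]>60:
        q=cloud("wrist",L==i,d,m);print(c[i],st[i,4],np.round(np.median(q,0),1) if len(q) else 0)
E
```

```text
7.925 [521.27734454 123.64569874 145.39279445] [-16.02587572   1.55839504   8.46634842]
[390.599335   195.72817955] 1203 [545.7 157.8  95.7]
```

View pics/w2.png

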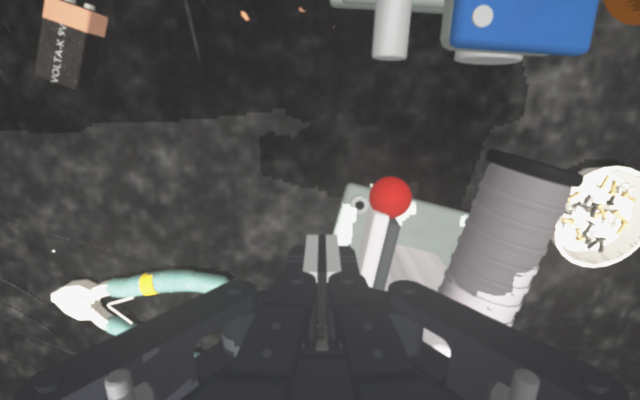

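The lever is on its stop: the ball at (390,196) moved 36 mm, which matches 0.32 rad, and the grip is still clear. I'll let it spring back now.

Emit:
send_rows(
  targets=[
    {"offset": [0,-0.5,0],"roll": 0,"claw": 0},
    {"offset": [0,-1.2,0],"roll": 0,"claw": 0},
    {"offset": [0,-1.9,0],"roll": 0,"claw": 0},
    {"offset": [0,-2.6,0],"roll": 0,"claw": 0},
    {"offset": [0,-3.3,0],"roll": 0,"claw": 0},
    {"offset": [0,-4.2,0],"roll": 0,"claw": 0},
    {"offset": [0,-4.2,0],"roll": 0,"claw": 0},
    {"offset": [0,-4.2,0],"roll": 0,"claw": 0},
    {"offset": [0,-4.2,0],"roll": 0,"claw": 0},
    {"offset": [0,-4.2,0],"roll": 0,"claw": 0},
    {"offset": [0,-4.2,0],"roll": 0,"claw": 0},
  ],
)

```text
t: 9.35
ee_pos: [481.5, 123.4, 145.9]
tool_rot: [-0.0, 0.707, 0.707, 0.0]
force: [0.5, 0.4, 0.2]
grip_width: 0.003
finger_force: 0.0
```

```bash
cat > ball.py <<'E'
from h import *
s=robot.state();print(s["t"],s["ee_pos"],s["force"])
m=robot.camera_model("wrist");p,d=robot.camera("wrist")
n,L,st,c=cv2.connectedComponentsWithStats(red(p).astype(np.uint8))
for i in range(1,n):
    if st[i,4]>60:
        q=cloud("wrist",L==i,d,m);print(c[i],st[i,4],np.round(np.median(q,0),1) if len(q) else 0)
E
python3 ball.py
```

```text
9.35 [481.47129557 123.39855008 145.88994989] [0.46793544 0.43189932 0.18078311]
[398.35352697 193.50705394] 1205 [508.9 158.2  95.7]
```

The lever is fully back out, with the ball at x=509. Pressing again to the same commanded pose.

Emit:
send_rows(
  targets=[
    {"offset": [0,0.5,0],"roll": 0,"claw": 0},
    {"offset": [0,1.0,0],"roll": 0,"claw": 0},
    {"offset": [0,1.4,0],"roll": 0,"claw": 0},
    {"offset": [0,1.8,0],"roll": 0,"claw": 0},
    {"offset": [0,2.2,0],"roll": 0,"claw": 0},
    {"offset": [0,2.6,0],"roll": 0,"claw": 0},
    {"offset": [0,3.0,0],"roll": 0,"claw": 0},
    {"offset": [0,3.4,0],"roll": 0,"claw": 0},
    {"offset": [0,3.7,0],"roll": 0,"claw": 0},
    {"offset": [0,3.9,0],"roll": 0,"claw": 0},
    {"offset": [0,4.1,0],"roll": 0,"claw": 0},
    {"offset": [0,4.2,0],"roll": 0,"claw": 0},
    {"offset": [0,4.2,0],"roll": 0,"claw": 0},
    {"offset": [0,4.2,0],"roll": 0,"claw": 0},
    {"offset": [0,4.2,0],"roll": 0,"claw": 0},
    {"offset": [0,4.2,0],"roll": 0,"claw": 0},
  ],
)

```text
t: 11.4
ee_pos: [521.2, 123.8, 145.3]
tool_rot: [-0.002, 0.707, 0.707, -0.002]
force: [-15.0, 2.9, 7.6]
grip_width: -0.001
finger_force: 7.9
```

```bash
python3 ball.py
```

```text
11.4 [521.22734754 123.78761335 145.26881829] [-14.99874671   2.89441186   7.645629  ]
[390.57107232 196.14048213] 1203 [545.6 157.8  95.8]
```

```bash
python3 -c "
from bench import robot
print(robot.hand_in())"
```

```text
the job is handed in; nothing more can be done
None
```

I pressed the red lever to its stop and held it, let it spring fully back out, then pressed it to its stop again; I handed in at about 11.5 s, still holding it there at about 15 N.

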